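Clear a tape spindle: roll off, hub cap of unknown thread hand unscrewed and held

TASK

The amber tape spindle on the repair bench needs another hub: slide the amber tape roll straight up off it and stand it flat on the blue mat, let go of it there, then unscrew the red hub cap that was inside the roll. Some of these caps have a left-hand thread and some a right-hand one and you cannot see which, so try turning it one way and, if it stops, the other; do not pull it off by force. Finish while holding the cap still in the gripper, its lower rim at least 10 cm above the bench, and leave the green tape's spindle and everything else where it is.

Things in the scene. Friction and masses are not known exactly. Their poses are not given: they have to be found in the camera images.
- spindle: Target spindle, fixed: dark steel disc base, 90 mm across, 25 mm high; origin at the centre of its underside. Roll and cap sit centred on its 76 mm top face, the cap over a threaded steel stub (18 mm high, 26 mm across, 2 mm play in the cap). Thread hand is drawn anew each time and does not show: a right-hand thread loosens counter-clockwise seen from above, a left-hand one clockwise.
- roll: Loose roll of amber tape on a cardboard core, axis upright: 64 mm outside diameter, 44 mm bore, 40 mm high, 90 g; origin at the centre of its underside. It starts on the spindle round the cap with about 4 mm play all round; its top stands 2 mm above the top of the cap, so the cap cannot be gripped before the roll is off.
- cap: Loose red ribbed round cap, 36 mm diameter, 38 mm high, 60 g, hollow below, white line on top; origin: centre of lower rim, z up; Grip at any yaw. Turned the loosening way 70 to 80 degrees (over 55; at 105 a stop, where it binds) it lifts straight off, turning freely, no rise. The other way it stops hard within 20 degrees. Until loose it lifts only 1 mm. Ways: see spindle.
- mat: Blue work mat fixed on the bench, 150 mm x 150 mm, 3 mm thick, edges along its x and y axes; origin at the centre of its underside. The roll goes here.
- spare_spindle: Bystander: a second spindle of the same shape, fixed, with a green tape roll and a red cap on it (top 65 mm above the bench); origin at the centre of its underside. Not to be used.
- bottle: Bystander: loose white bottle with blue cap, 52 mm in diameter, 130 mm high; origin at the centre of its underside.
- driver: Bystander: loose screwdriver lying on the bench, 160 mm long along its x axis.
- ssd: Bystander: loose SSD stick lying on the bench, black with a white label, 22 x 80 x 4 mm; origin at the centre of its underside.
- cup: Bystander: loose white cup, 70 mm in diameter, 70 mm high; origin at the centre of its underside.
- tray: Bystander: black screw tray fixed on the bench, 80 x 110 x 18 mm; origin at the centre of its underside.
Things that resemble listed ones, but are neither listed nor needed, are in the scene too. Several things look just like the mat: the one meant starts farthest to the robot's right.

How it is judged (in metres and radians):
On the way:
1. the amber roll stands flat on the blue mat, let go of, while the cap is still on its spindle (x of roll in the frame of mat between -0.075 and 0.075 m and y of roll in the frame of mat between -0.075 and 0.075 m and angle between roll's own z axis and vertical below 0.12 rad and height (world z) of roll below 0.008 m and contact force between the fingers and roll below 0.1 N and linear speed of roll below 0.03 m/s and z of cap in the frame of spindle below 0.035 m and horizontal distance between cap and spindle below 0.01 m), for 0.2 s.
At the end, for the whole second after the job is handed in: The amber roll rests flat (within about 7 degrees) on the blue mat, its centre over the mat, untouched by the fingers; the cap is off its spindle, held still between the fingers with its origin (lower rim) at least 95 mm above the bench, touching neither spindle, nor the roll, nor the bottle (x of roll in the frame of mat between -0.075 and 0.075 m and y of roll in the frame of mat between -0.075 and 0.075 m and angle between roll's own z axis and vertical below 0.12 rad and height (world z) of roll below 0.008 m and contact force between each of the fingers, cap and roll below 0.1 N and linear speed of each of roll, cap below 0.03 m/s and height (world z) of cap above 0.095 m and contact force between the fingers and cap above 2 N and contact force between cap and spindle below 0.1 N and contact force between cap and spare_spindle below 0.1 N and contact force between cap and bottle below 0.1 N); the arm keeps its last pose, push and grip.
It fails at once if the bottle, screwdriver, SSD stick or cup is shifted by more than 30 mm (distance of any of bottle, driver, ssd, cup from where it was at the start of the episode above 0.03 m).
It fails at once if the green tape's spindle or the screw tray is struck hard or leaned on (more than 30 N) (contact force between the arm and spare_spindle above 30 N or contact force between the arm and tray above 30 N).
It also fails if it takes over 53 s, if anything falls off the work surface, if the arm or the gripper's body presses on something with over 40 N, if the wrist force passes 120 N, or if a joint passes its speed limit or range.

ROBOT

A 7-joint arm with a two-finger parallel gripper is mounted at the origin on the work surface. World frame = base frame: x ahead of the robot, y to its left, z up, the work surface at z = 0. Lengths are in mm, angles in rad, forces in N, time in s.
With the tool pointing down it reaches from about 400 to 875 mm from the base axis. Payload 4.4 kg.
Tool frame: the origin (TCP) lies midway between the tips of the shut fingers; the grasp point (between the pads) lies 19 mm behind it; z points along the fingers, y is the line along which they close (so a half turn about z gives the same grasp; the last joint's range is limited). The gripper opens to 85 mm and grips with 20 to 120 N. Pads are 22 mm wide; open, the fingers measure 114 mm over their backs; the gripper's body (76 mm by 85 mm) begins 54 mm behind the grasp point. The pads swing forward as they close: fully open they stand 13 mm farther back than shut.
Start: joints at [-1.175, 0.628, 0.038, 1.517, -0.027, 0.996, -0.02], TCP at [289.594, 581.939, 231.313] pointing down, gripper open.
Joint ranges: [-3.06, 3.06], [-0.37, 2.12], [-1.25, 1.32], [0.18, 2.47], [-1.1, 4.24], [0.23, 1.98], [-2.94, 2.94]. Speed limits (rad/s): [2.57, 2.57, 3.14, 3.14, 3.14, 3.14, 3.14].

INTERFACE

Orientations are given as [roll, pitch, yaw] about the fixed x, y, z axes, in that order (R = Rz(yaw) Ry(pitch) Rx(roll)).
In Python, from cell import ctrl, get_image, get_calibration gives the robot as it stands.
- The arm moves only by the shell command python3 -m creep 'ROWS'. ROWS is JSON, a list of rows, each an object of numbers: "dx", "dy", "dz": the shift along the world's x, y, z normalised to -1 to 1, where 1 is 0.4 m; "rx", "ry", "rz": the turn, a rotation vector about the world's x, y, z normalised to -1 to 1, where 1 is 2 pi rad; "grip": the closure, from -1 (fully open) to 1 (shut). A call has exactly 5 rows; each row is the pose to reach, as a shift and turn from the pose commanded when the call began, turning the shorter way round; what a row does not reach only later rows make up. A row lasts 1/8 s, in which the tool goes at most 62.5 mm and 10.7 degrees, less where a joint would pass 70% of its speed; a pose out of reach is approached as far as the arm can. A call with a number of a shift or a turn outside -1 to 1 is refused whole. A call with a gripper value outside its range is refused whole. The fingers move at their own pace and stop on an object; the grip force is fixed at half the most. Time passes only in rows, so rows that repeat a pose let the fingers close, or fill a call up. It gives the time, the measured TCP pose, the force, the opening and the grip force at its end, in the units of the state.
- ctrl.read_state(): the state, without advancing time (a new reading comes with each control period).
- get_image(name): name is "scene" or "top" or "wrist"; returns the picture (384x512x3 uint8, red, green, blue); there is no depth.
- get_calibration(name): a dict with "mtx" (3x3 intrinsics, pixels), "world_from_camera" (4x4, takes a point from camera to world coordinates). Camera axes: x right, y down, z forward; pixel columns grow to the right and rows downward; lengths in mm; the calibration is good to about 2 mm. A picture is of the moment at which its call begins: read the wrist's pose just before it. get_calibration takes no time and is no camera call; for the wrist camera it gives the pose at the moment of the call.
- ctrl.finish_job(): hands the job in; it is judged then, once.
The state is a dict: "clock": time; "qpos": joint angles; "qd": joint speeds; "tau": joint torques, N m; "eef_pos": TCP position; "tool_rot": TCP orientation; "force": force on the tool from outside, world axes, zero at the start; "torque": the same for the moment, N m; "width": finger opening in mm; "gripper_force": force on a finger pad.
Only numpy, scipy, OpenCV 4.12 (cv2) and the standard library are available. Lean on these libraries where they do the work, as an engineer would, in place of code of your own. Each camera call takes 0.05 s, during which the arm holds its last target. There are 200 camera calls.

## Working session

There is one attempt and no reset: what is moved stays moved. The work goes in short steps, Python scripts to look and compute and a shell command to move; the robot and the scene stay as the last step left them, time stands still between calls to the robot, and variables do not carry over. Pictures are saved under pics/ and viewed, at most 10 in all, crops included, and the job is handed in when it is done.

```bash
mkdir -p pics; cat > h.py <<'E'
import numpy as np, cv2
from cell import ctrl,get_image,get_calibration
def grab(n):
    c=get_calibration(n); im=cv2.cvtColor(get_image(n),cv2.COLOR_RGB2BGR); return im,np.array(c["mtx"],float),np.array(c["world_from_camera"],float)
def ray(px,K,T):
    d=np.linalg.solve(K,[px[0],px[1],1.]); return T[:3,3],T[:3,:3]@d
def plane(px,K,T,z):
    o,d=ray(px,K,T); return o+d*(z-o[2])/d[2]
def proj(P,K,T):
    p=K@(T[:3,:3].T@(np.array(P,float)-T[:3,3])); return p[:2]/p[2]
def tri(rs):
    A=np.zeros((3,3));b=np.zeros(3)
    for o,d in rs:
        d=d/np.linalg.norm(d);M=np.eye(3)-np.outer(d,d);A+=M;b+=M@o
    return np.linalg.solve(A,b)
def blobs(im,lo,hi,amin=40):
    m=cv2.inRange(cv2.cvtColor(im,cv2.COLOR_BGR2HSV),np.array(lo),np.array(hi))
    n,_,s,c=cv2.connectedComponentsWithStats(m)
    return [(tuple(c[i].round(1)),tuple(s[i])) for i in range(1,n) if s[i][4]>amin]
E
python3 - <<'E'
from h import *
a=[]
for n in("scene","top"):
    im,K,T=grab(n); a.append(im); np.savez(f"{n}.npz",im=im,K=K,T=T); print(n,T[:3,3].round(),T[:3,2].round(2))
    for nm,lo,hi in(("amber",(10,90,80),(28,255,255)),("blue",(95,80,50),(125,255,255)),("red",(0,130,60),(8,255,255)),("green",(40,70,40),(85,255,255))):
        for c,s in blobs(im,lo,hi): print(nm,c,s,plane(c,K,T,3).round())
cv2.imwrite("pics/a.png",cv2.resize(np.hstack(a),(800,300))); cv2.imwrite("pics/b.png",cv2.resize(a[1],(800,600)))
print(ctrl.read_state())
E
```

```text
scene [ 971. -568. 1228.] [-0.35  0.41 -0.84]
amber (np.float64(214.2), np.float64(208.3)) (np.int32(0), np.int32(5), np.int32(479), np.int32(379), np.int32(93447)) [ 418. -140.    3.]
blue (np.float64(253.2), np.float64(131.8)) (np.int32(231), np.int32(119), np.int32(45), np.int32(28), np.int32(608)) [310. 193.   3.]
blue (np.float64(273.8), np.float64(207.0)) (np.int32(243), np.int32(181), np.int32(62), np.int32(54), np.int32(1717)) [569. -11.   3.]
blue (np.float64(220.9), np.float64(300.0)) (np.int32(217), np.int32(296), np.int32(9), np.int32(9), np.int32(64)) [ 642. -355.    3.]
blue (np.float64(199.8), np.float64(381.3)) (np.int32(190), np.int32(378), np.int32(17), np.int32(6), np.int32(62)) [ 745. -552.    3.]
red (np.float64(315.6), np.float64(145.7)) (np.int32(311), np.int32(142), np.int32(11), np.int32(9), np.int32(67)) [529. 286.   3.]
red (np.float64(233.3), np.float64(181.6)) (np.int32(225), np.int32(173), np.int32(18), np.int32(19), np.int32(135)) [398. -21.   3.]
red (np.float64(1.9), np.float64(223.5)) (np.int32(0), np.int32(217), np.int32(7), np.int32(13), np.int32(4
[... 2357 characters left out ...]
[563. 253.   3.]
{'clock': 0.1, 'qpos': array([-1.17479782,  0.62926421,  0.03844699,  1.51827847, -0.02700519,
        0.99627472, -0.01999624]), 'qd': array([-0.00150227, -0.00217348, -0.00142461, -0.00154201, -0.00183887,
       -0.001466  ,  0.00024989]), 'tau': array([ 3.10825264e-03, -5.64527071e+01,  1.23027094e+00, -1.93970132e+01,
        1.11898652e-02,  5.55635270e-03, -7.43594285e-06]), 'eef_pos': array([289.3370674 , 581.42780714, 230.47086814]), 'tool_rot': array([-3.13988592e+00,  1.47922292e-05,  2.67979305e+00]), 'force': array([ 0.59823108, -0.51131192, -0.7420726 ]), 'torque': array([ 0.01804827, -0.03018833,  0.00199096]), 'gripper_force': 0.0, 'width': 85.12308169969356}
```

View pics/b.png

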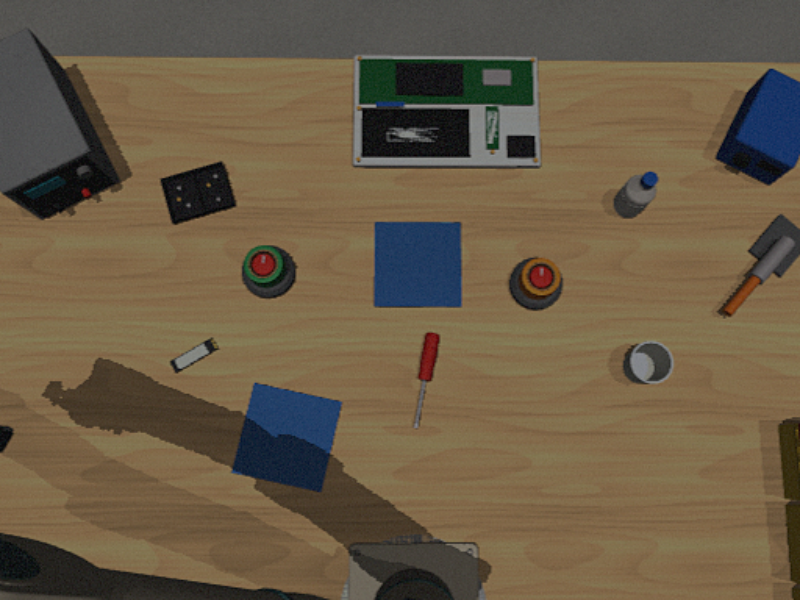

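View pics/a.png

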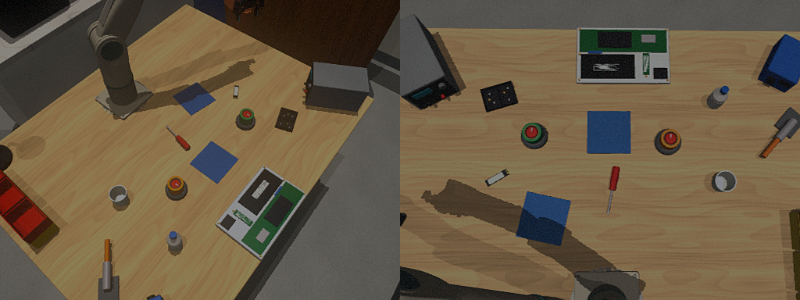

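The top view shows two blue mats: pixel (267,168), which is world (564,-10), and pixel (184,279), which is world (272,204). The mat meant is the one farthest to the robot's right (lowest y), so (267,168). The amber spindle is at top (346,177) and scene (224,235). The green one at (168,169) is the bystander. I'll confirm with a crop and triangulate.

```bash
python3 - <<'E'
from h import *
D={n:np.load(n+".npz") for n in("scene","top")}
C={"scene":(224,235),"top":(346,177)}
out=[];E={}
for n,(u,v) in C.items():
    im=D[n]["im"]; h=cv2.cvtColor(im,cv2.COLOR_BGR2HSV)
    m=cv2.inRange(h,np.array((9,165,90)),np.array((25,255,255)))
    w=np.zeros_like(m); cv2.circle(w,(u,v),20,255,-1); m&=w
    red=cv2.inRange(h,np.array((0,120,50)),np.array((8,255,255)))&w
    pr=cv2.convexHull(np.argwhere(red)[:,::-1].astype(np.float32)); er=cv2.fitEllipse(pr)
    po=cv2.convexHull(np.argwhere(m)[:,::-1].astype(np.float32)); eo=cv2.fitEllipse(po)
    print(n,"red",er,"orange",eo); E[n]=(er,eo)
    s=D[n]; 
    for z in (63,65): print(z,"red",plane(er[0],s["K"],s["T"],z).round(1),"or",plane(eo[0],s["K"],s["T"],z).round(1))
    b=cv2.inRange(h,np.array((95,80,50)),np.array((125,255,255)))
    cs=[c for c in cv2.findContours(b,0,2)[0] if cv2.contourArea(c)>1300]
    for c in cs:
        q=cv2.boxPoints(cv2.minAreaRect(c)); ap=cv2.approxPolyDP(c,6,True)[:,0]
        print("mat",cv2.contourArea(c),[plane(p,s["K"],s["T"],3)[:2].round().tolist() for p in ap])
        E[n+"mat"+str(len([k for k in E if k.startswith(n+'mat')]))]=ap
    v2=im.copy()
    a=im[v-45:v+45,max(u-100,0):u+40]; out.append(cv2.resize(a,(400,257),interpolation=cv2.INTER_CUBIC))
    mm=cv2.cvtColor(m|red,cv2.COLOR_GRAY2BGR)[v-45:v+45,max(u-100,0):u+40]; 
    out[-1]=np.vstack([out[-1],cv2.resize(mm,(400,257))])
for i in(0,1): print("tri",tri([ray(E[n][i][0],D[n]["K"],D[n]["T"]) for n in D]).round(1))
cv2.imwrite("pics/c.png",np.hstack(out))
E
```

```text
scene red ((224.3112335205078, 234.9558868408203), (10.736207962036133, 11.741227149963379), 83.10311126708984) orange ((223.88436889648438, 235.8119659423828), (19.727548599243164, 23.15482521057129), 20.99962615966797)
63 red [ 532.2 -210.3   63. ] or [ 533.1 -213.3   63. ]
65 red [ 533.  -210.9   65. ] or [ 533.9 -213.9   65. ]
mat 1651.5 [[495.0, 61.0], [494.0, -82.0], [641.0, -81.0], [638.0, 64.0]]
top red ((342.0663146972656, 178.6630096435547), (20.294910430908203, 24.136672973632812), 20.858348846435547) orange ((345.8617858886719, 176.65663146972656), (23.42300796508789, 24.721403121948242), 118.37003326416016)
63 red [ 522.6 -200.8   63. ] or [ 527.9 -210.7   63. ]
65 red [ 522.1 -200.4   65. ] or [ 527.4 -210.3   65. ]
mat 3267.5 [[359.0, 260.0], [214.0, 290.0], [184.0, 151.0], [328.0, 117.0]]
mat 2859.5 [[638.0, 62.0], [491.0, 61.0], [492.0, -82.0], [638.0, -81.0]]
mat 1666.5 [[931.0, -653.0], [797.0, -579.0], [742.0, -676.0], [904.0, -706.0]]
tri [ 526.1 -204.5   45.8]
tri [ 530.  -211.6   55.8]
```

View pics/c.png

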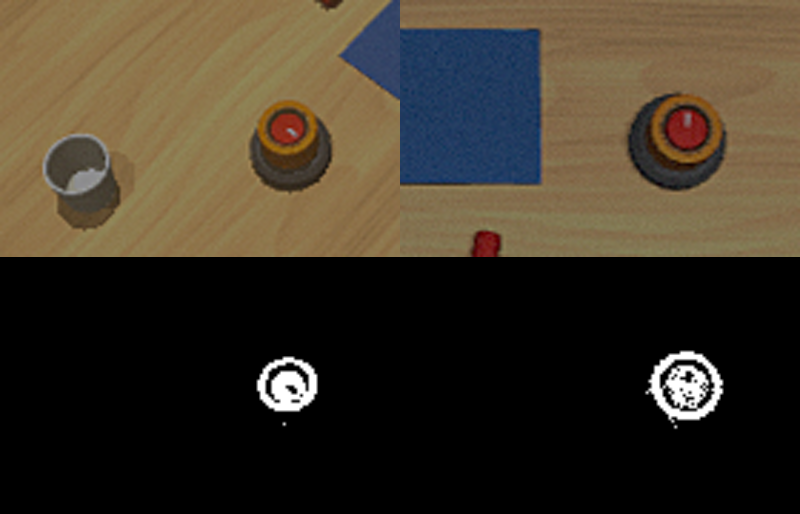

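The crop confirms the amber roll beside the mat on the robot's right: red cap with a white line, dark base. Roughly, the roll is at (530,-212) and the mat centre at (565,-10). I'll move over the roll and refine with the wrist camera on the way.

```bash

python3 -m creep '[{"dx":0.05,"dy":-0.14,"rz":-0.02,"grip":-1},{"dx":0.1,"dy":-0.29,"rz":-0.04,"grip":-1},{"dx":0.14,"dy":-0.43,"rz":-0.06,"grip":-1},{"dx":0.19,"dy":-0.58,"rz":-0.08,"grip":-1},{"dx":0.23,"dy":-0.72,"rz":-0.1,"grip":-1}]'
python3 -m creep '[{"dx":0.05,"dy":-0.14,"rz":-0.02,"grip":-1},{"dx":0.1,"dy":-0.29,"rz":-0.04,"grip":-1},{"dx":0.14,"dy":-0.43,"rz":-0.06,"grip":-1},{"dx":0.19,"dy":-0.58,"rz":-0.08,"grip":-1},{"dx":0.23,"dy":-0.72,"rz":-0.1,"grip":-1}]'
```

```text
$[0]: bad value
$[0]: bad value
```

```bash

python3 -m creep '[{"dx":0.05,"dy":-0.14,"dz":0,"rx":0,"ry":0,"rz":-0.02,"grip":-1},{"dx":0.1,"dy":-0.29,"dz":0,"rx":0,"ry":0,"rz":-0.04,"grip":-1},{"dx":0.14,"dy":-0.43,"dz":0,"rx":0,"ry":0,"rz":-0.06,"grip":-1},{"dx":0.19,"dy":-0.58,"dz":0,"rx":0,"ry":0,"rz":-0.08,"grip":-1},{"dx":0.23,"dy":-0.72,"dz":0,"rx":0,"ry":0,"rz":-0.1,"grip":-1}]'
```

```text
clock: 0.72
eef_pos: [382.0, 291.7, 231.3]
tool_rot: [3.141, 0.0, 2.047]
force: [0.8, 0.2, -0.6]
width: 85.4
gripper_force: 0.0
```

```bash

python3 -m creep '[{"dx":0.05,"dy":-0.14,"dz":0,"rx":0,"ry":0,"rz":-0.02,"grip":-1},{"dx":0.1,"dy":-0.29,"dz":0,"rx":0,"ry":0,"rz":-0.04,"grip":-1},{"dx":0.14,"dy":-0.43,"dz":0,"rx":0,"ry":0,"rz":-0.06,"grip":-1},{"dx":0.19,"dy":-0.58,"dz":0,"rx":0,"ry":0,"rz":-0.08,"grip":-1},{"dx":0.23,"dy":-0.72,"dz":0,"rx":0,"ry":0,"rz":-0.1,"grip":-1}]'
python3 -m creep '[{"dx":0.05,"dy":-0.13,"dz":0,"rx":0,"ry":0,"rz":-0.02,"grip":-1},{"dx":0.09,"dy":-0.26,"dz":0,"rx":0,"ry":0,"rz":-0.03,"grip":-1},{"dx":0.12,"dy":-0.38,"dz":0,"rx":0,"ry":0,"rz":-0.03,"grip":-1},{"dx":0.14,"dy":-0.45,"dz":0,"rx":0,"ry":0,"rz":-0.03,"grip":-1},{"dx":0.14,"dy":-0.45,"dz":0,"rx":0,"ry":0,"rz":-0.03,"grip":-1}]'
cat > w.py <<'E'
import sys; from h import *
im,K,T=grab("wrist"); np.savez(sys.argv[1]+".npz",im=im,K=K,T=T); s=ctrl.read_state()
print(s["clock"],s["eef_pos"].round(1),s["qpos"].round(2)[6],T[:3,3].round(),T[:3,2].round(2)); cv2.imwrite("pics/"+sys.argv[1]+".png",im)
E
python3 w.py w1
```

```text
clock: 1.35
eef_pos: [474.0, 4.0, 231.3]
tool_rot: [3.141, -0.0, 1.419]
force: [1.2, 0.7, 0.4]
width: 85.1
gripper_force: 0.0
clock: 1.98
eef_pos: [529.3, -177.0, 231.0]
tool_rot: [3.141, 0.002, 1.23]
force: [-0.7, 0.5, 0.4]
width: 85.7
gripper_force: 0.0
2.025 [ 529.1 -174.7  230.8] 0.23 [ 553. -110.  373.] [-0.09 -0.26 -0.96]
```

View pics/w1.png

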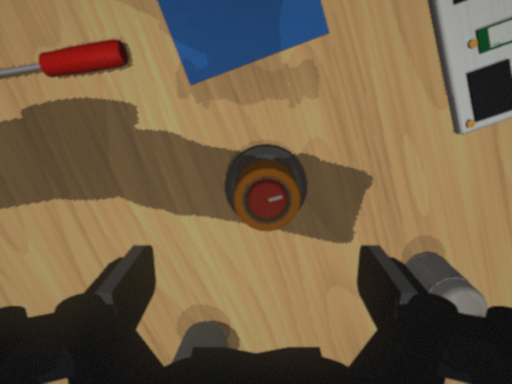

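The wrist view shows the amber roll at pixel (267,198) round the red cap, the mat corner at (193,84) and the fingers clear of everything. I'll step over it and triangulate from the two wrist places.

```bash

python3 -m creep '[{"dx":0.0,"dy":-0.04,"dz":0,"rx":0,"ry":0,"rz":0,"grip":-1},{"dx":0,"dy":-0.08,"dz":0,"rx":0,"ry":0,"rz":0,"grip":-1},{"dx":0,"dy":-0.08,"dz":0,"rx":0,"ry":0,"rz":0,"grip":-1},{"dx":0,"dy":-0.08,"dz":0,"rx":0,"ry":0,"rz":0,"grip":-1},{"dx":0,"dy":-0.08,"dz":0,"rx":0,"ry":0,"rz":0,"grip":-1}]'
python3 w.py w2
cat > m.py <<'E'
import sys; from h import *
R={}
for n in sys.argv[1:]:
    d=np.load(n+".npz"); im,K,T=d["im"],d["K"],d["T"]; h=cv2.cvtColor(cv2.GaussianBlur(im,(3,3),0),cv2.COLOR_BGR2HSV)
    g=proj((530,-212,64),K,T); w=np.zeros(im.shape[:2],np.uint8); cv2.circle(w,tuple(int(x) for x in g),55 if n[0]=="w" else 16,255,-1)
    for nm,lo,hi in(("red",(0,120,40),(7,255,255)),("amber",(10,185,70),(24,255,255))):
        m=cv2.inRange(h,np.array(lo),np.array(hi))&w
        m=cv2.morphologyEx(m,cv2.MORPH_OPEN,np.ones((2,2),np.uint8))
        cs=cv2.findContours(m,0,1)[0]
        c=cv2.convexHull(max(cs,key=cv2.contourArea)); e=cv2.fitEllipse(c)
        o,dd=ray(e[0],K,T); print(n,nm,np.array(e[0]).round(1),np.array(e[1]).round(1),plane(e[0],K,T,65 if nm=="amber" else 63).round(1))
        R.setdefault(nm,[]).append((o,dd))
for k in R: print(k,tri(R[k]).round(1))
E
python3 m.py w1 w2 top scene
```

```text
clock: 2.65
eef_pos: [529.7, -205.4, 231.3]
tool_rot: [-3.141, -0.001, 1.235]
force: [-0.2, 0.4, 0.7]
width: 85.4
gripper_force: 0.0
2.7 [ 529.7 -205.4  231.3] 0.28 [ 552. -138.  374.] [-0.09 -0.26 -0.96]
w1 red [267.7 198.9] [38.2 39.6] [ 530.1 -207.    63. ]
w1 amber [267.5 198.8] [63.  65.5] [ 530.2 -206.3   65. ]
w2 red [257.7 172.2] [39.9 40.3] [ 530.3 -207.2   63. ]
w2 amber [257.3 171.5] [66.8 68.4] [ 530.3 -206.1   65. ]
top red [346.7 177.8] [14.6 15.2] [ 524.9 -212.8   63. ]
top amber [343.9 177.8] [18.6 22. ] [ 524.3 -205.3   65. ]
scene red [225.2 235.7] [10.3 11.2] [ 535.8 -210.4   63. ]
scene amber [225.3 236.4] [20.3 20.6] [ 538.5 -212.7   65. ]
red [ 529.5 -210.4   53. ]
amber [ 529.7 -209.2   48.3]
```

```bash

python3 -m creep '[{"dx":0.0,"dy":-0.005,"dz":-0.08,"rx":0,"ry":0,"rz":0,"grip":-1},{"dx":0,"dy":-0.005,"dz":-0.16,"rx":0,"ry":0,"rz":0,"grip":-1},{"dx":0,"dy":-0.005,"dz":-0.22,"rx":0,"ry":0,"rz":0,"grip":-1},{"dx":0,"dy":-0.005,"dz":-0.25,"rx":0,"ry":0,"rz":0,"grip":-1},{"dx":0,"dy":-0.005,"dz":-0.25,"rx":0,"ry":0,"rz":0,"grip":-1}]'
python3 w.py w3; python3 m.py w1 w2 w3
```

```text
clock: 3.32
eef_pos: [529.4, -207.8, 130.9]
tool_rot: [-3.14, -0.0, 1.235]
force: [-0.3, -0.5, 0.6]
width: 85.7
gripper_force: 0.0
3.375 [ 529.9 -208.1  131.7] 0.35 [ 552. -141.  273.] [-0.09 -0.26 -0.96]
w1 red [267.7 198.9] [38.2 39.6] [ 530.1 -207.    63. ]
w1 amber [267.5 198.8] [63.  65.5] [ 530.2 -206.3   65. ]
w2 red [257.7 172.2] [39.9 40.3] [ 530.3 -207.2   63. ]
w2 amber [257.3 171.5] [66.8 68.4] [ 530.3 -206.1   65. ]
w3 red [257.3 202.7] [56.7 58.3] [ 530.2 -206.4   63. ]
w3 amber [257.3 203.4] [93.  97.2] [ 530.3 -206.3   65. ]
red [ 529.8 -208.3   58.2]
amber [ 530.4 -205.8   66.5]
```

View pics/w3.png

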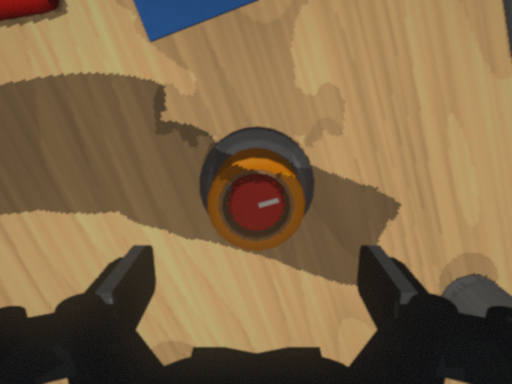

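The roll centre measures (530.3,-206.5) with its top at about 66 mm (text: 65), at pixel (257,203) and centred between the fingers. Descending.

```bash

python3 -m creep '[{"dx":0.001,"dy":0.004,"dz":-0.07,"rx":0,"ry":0,"rz":0,"grip":-1},{"dx":0.001,"dy":0.004,"dz":-0.14,"rx":0,"ry":0,"rz":0,"grip":-1},{"dx":0.001,"dy":0.004,"dz":-0.2,"rx":0,"ry":0,"rz":0,"grip":-1},{"dx":0.001,"dy":0.004,"dz":-0.255,"rx":0,"ry":0,"rz":0,"grip":-1},{"dx":0.001,"dy":0.004,"dz":-0.255,"rx":0,"ry":0,"rz":0,"grip":-1}]'
python3 -m creep '[{"dx":0,"dy":0,"dz":0,"rx":0,"ry":0,"rz":0,"grip":0},{"dx":0,"dy":0,"dz":0,"rx":0,"ry":0,"rz":0,"grip":1},{"dx":0,"dy":0,"dz":0,"rx":0,"ry":0,"rz":0,"grip":1},{"dx":0,"dy":0,"dz":0,"rx":0,"ry":0,"rz":0,"grip":1},{"dx":0,"dy":0,"dz":0,"rx":0,"ry":0,"rz":0,"grip":1}]'
```

```text
clock: 4.0
eef_pos: [529.8, -206.3, 29.1]
tool_rot: [-3.141, -0.0, 1.235]
force: [-0.8, -0.3, 0.7]
width: 85.4
gripper_force: 0.0
clock: 4.62
eef_pos: [531.0, -207.0, 31.3]
tool_rot: [3.139, -0.0, 1.235]
force: [0.1, 0.4, 5.6]
width: 61.9
gripper_force: 65.5
```

```bash

python3 -m creep '[{"dx":0,"dy":0,"dz":0.03,"rx":0,"ry":0,"rz":0,"grip":1},{"dx":0,"dy":0,"dz":0.07,"rx":0,"ry":0,"rz":0,"grip":1},{"dx":0,"dy":0,"dz":0.12,"rx":0,"ry":0,"rz":0,"grip":1},{"dx":0,"dy":0,"dz":0.18,"rx":0,"ry":0,"rz":0,"grip":1},{"dx":0,"dy":0,"dz":0.24,"rx":0,"ry":0,"rz":0,"grip":1}]'
python3 w.py w4
```

```text
clock: 5.25
eef_pos: [530.2, -206.5, 127.4]
tool_rot: [3.14, -0.0, 1.235]
force: [0.3, -0.1, -1.9]
width: 62.0
gripper_force: 65.6
5.3 [ 531.9 -207.5  130.3] 0.36 [ 553. -139.  270.] [-0.09 -0.26 -0.96]
```

View pics/w4.png

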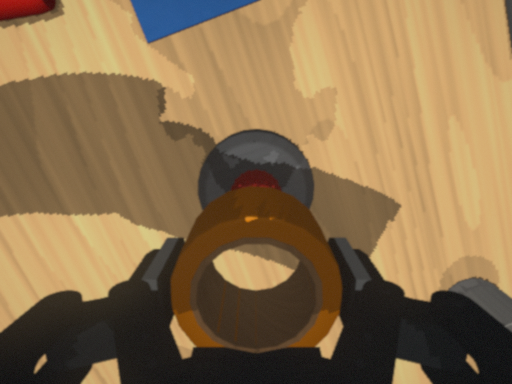

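The roll is in the fingers and the cap (257,180) is still on its spindle. Moving over the mat.

```bash

python3 -m creep '[{"dx":0.02,"dy":0.11,"dz":0,"rx":0,"ry":0,"rz":0,"grip":1},{"dx":0.04,"dy":0.25,"dz":0,"rx":0,"ry":0,"rz":0,"grip":1},{"dx":0.07,"dy":0.38,"dz":0,"rx":0,"ry":0,"rz":0,"grip":1},{"dx":0.08,"dy":0.47,"dz":0,"rx":0,"ry":0,"rz":0,"grip":1},{"dx":0.08,"dy":0.47,"dz":0,"rx":0,"ry":0,"rz":0,"grip":1}]'
python3 -m creep '[{"dx":0,"dy":0,"dz":-0.09,"rx":0,"ry":0,"rz":0,"grip":1},{"dx":0,"dy":0,"dz":-0.18,"rx":0,"ry":0,"rz":0,"grip":1},{"dx":0,"dy":0,"dz":-0.25,"rx":0,"ry":0,"rz":0,"grip":1},{"dx":0,"dy":0,"dz":-0.28,"rx":0,"ry":0,"rz":0,"grip":1},{"dx":0,"dy":0,"dz":-0.28,"rx":0,"ry":0,"rz":0,"grip":1}]'
```

```text
clock: 5.92
eef_pos: [562.4, -13.7, 125.6]
tool_rot: [-3.141, -0.002, 1.241]
force: [-0.8, -0.6, -1.2]
width: 62.4
gripper_force: 65.6
clock: 6.55
eef_pos: [561.8, -19.3, 13.3]
tool_rot: [-3.141, 0.001, 1.234]
force: [-0.3, 0.6, -0.6]
width: 62.4
gripper_force: 65.6
```

```bash

python3 -m creep '[{"dx":0,"dy":0,"dz":-0.005,"rx":0,"ry":0,"rz":0,"grip":1},{"dx":0,"dy":0,"dz":-0.01,"rx":0,"ry":0,"rz":0,"grip":1},{"dx":0,"dy":0,"dz":-0.01,"rx":0,"ry":0,"rz":0,"grip":1},{"dx":0,"dy":0,"dz":-0.01,"rx":0,"ry":0,"rz":0,"grip":1},{"dx":0,"dy":0,"dz":-0.01,"rx":0,"ry":0,"rz":0,"grip":1}]'
python3 w.py w4b
```

```text
clock: 7.18
eef_pos: [562.1, -18.4, 9.4]
tool_rot: [3.141, -0.0, 1.235]
force: [0.6, 0.5, -0.8]
width: 62.0
gripper_force: 65.6
7.225 [562.1 -18.4   9.4] 0.14 [585.  49. 152.] [-0.09 -0.26 -0.96]
```

```bash

python3 -m creep '[{"dx":0,"dy":0,"dz":-0.003,"rx":0,"ry":0,"rz":0,"grip":1},{"dx":0,"dy":0,"dz":-0.006,"rx":0,"ry":0,"rz":0,"grip":1},{"dx":0,"dy":0,"dz":-0.006,"rx":0,"ry":0,"rz":0,"grip":1},{"dx":0,"dy":0,"dz":-0.006,"rx":0,"ry":0,"rz":0,"grip":1},{"dx":0,"dy":0,"dz":-0.006,"rx":0,"ry":0,"rz":0,"grip":1}]'
python3 -m creep '[{"dx":0,"dy":0,"dz":0,"rx":0,"ry":0,"rz":0,"grip":0},{"dx":0,"dy":0,"dz":0,"rx":0,"ry":0,"rz":0,"grip":-1},{"dx":0,"dy":0,"dz":0,"rx":0,"ry":0,"rz":0,"grip":-1},{"dx":0,"dy":0,"dz":0,"rx":0,"ry":0,"rz":0,"grip":-1},{"dx":0,"dy":0,"dz":0,"rx":0,"ry":0,"rz":0,"grip":-1}]'
```

```text
clock: 7.85
eef_pos: [562.1, -18.4, 9.2]
tool_rot: [3.141, -0.001, 1.235]
force: [-5.0, 0.4, 20.3]
width: 62.0
gripper_force: 67.8
clock: 8.48
eef_pos: [561.9, -18.5, 6.6]
tool_rot: [-3.141, 0.0, 1.235]
force: [0.9, -0.2, -0.8]
width: 85.5
gripper_force: 0.0
```

```bash

python3 -m creep '[{"dx":0,"dy":0,"dz":0.04,"rx":0,"ry":0,"rz":0,"grip":-1},{"dx":0,"dy":0,"dz":0.12,"rx":0,"ry":0,"rz":0,"grip":-1},{"dx":0,"dy":0,"dz":0.22,"rx":0,"ry":0,"rz":0,"grip":-1},{"dx":0,"dy":0,"dz":0.31,"rx":0,"ry":0,"rz":0,"grip":-1},{"dx":0,"dy":0,"dz":0.31,"rx":0,"ry":0,"rz":0,"grip":-1}]'
python3 w.py w5
python3 -m creep '[{"dx":-0.02,"dy":-0.11,"dz":0,"rx":0,"ry":0,"rz":0,"grip":-1},{"dx":-0.04,"dy":-0.25,"dz":0,"rx":0,"ry":0,"rz":0,"grip":-1},{"dx":-0.07,"dy":-0.38,"dz":0,"rx":0,"ry":0,"rz":0,"grip":-1},{"dx":-0.08,"dy":-0.47,"dz":0,"rx":0,"ry":0,"rz":0,"grip":-1},{"dx":-0.08,"dy":-0.47,"dz":0,"rx":0,"ry":0,"rz":0,"grip":-1}]'
python3 - <<'E'
from h import *
a=[]
for n in ("wrist","top"):
    im,K,T=grab(n); nm={"wrist":"w6","top":"top2"}[n]; np.savez(nm+".npz",im=im,K=K,T=T)
    c=proj((530,-206,63),K,T); print(c.round())
    if n=="wrist": a.append(im)
d=np.load("w5.npz"); im5=d["im"]; print("roll top expected px",proj((562,-18,43),d["K"],d["T"]).round())
cv2.imwrite("pics/d.png",cv2.resize(np.hstack([im5,a[0]]),(800,300)))
for n in("w6",):
    d=np.load(n+".npz"); 
    for c,s in blobs(d["im"],(0,120,40),(7,255,255),300): print(c,s,plane(c,d["K"],d["T"],63).round(1))
E
```

```text
clock: 9.1
eef_pos: [564.2, -18.8, 134.6]
tool_rot: [3.135, -0.002, 1.235]
force: [-0.3, 0.8, -0.5]
width: 85.2
gripper_force: 0.0
9.15 [563.  -18.4 132.9] 0.06 [586.  48. 277.] [-0.08 -0.26 -0.96]
clock: 9.78
eef_pos: [528.1, -210.5, 130.4]
tool_rot: [-3.141, 0.002, 1.228]
force: [0.3, 0.1, -0.5]
width: 85.3
gripper_force: 0.0
[257. 198.]
[344. 176.]
roll top expected px [252. 195.]
(np.float64(22.6), np.float64(5.4)) (np.int32(0), np.int32(0), np.int32(57), np.int32(16), np.int32(585)) [445.4 -57.9  63. ]
(np.float64(256.0), np.float64(194.5)) (np.int32(228), np.int32(162), np.int32(58), np.int32(65), np.int32(2672)) [ 530.1 -203.8   63. ]
```

View pics/d.png

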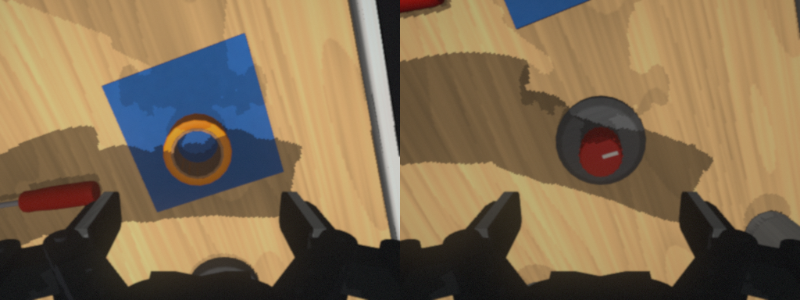

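The roll stands upright on the mat and the bare cap is at wrist pixel (257,198), still at (530,-206). Descending to grip it.

```bash

python3 -m creep '[{"dx":0,"dy":0,"dz":-0.07,"rx":0,"ry":0,"rz":0,"grip":-1},{"dx":0,"dy":0,"dz":-0.14,"rx":0,"ry":0,"rz":0,"grip":-1},{"dx":0,"dy":0,"dz":-0.2,"rx":0,"ry":0,"rz":0,"grip":-1},{"dx":0,"dy":0,"dz":-0.24,"rx":0,"ry":0,"rz":0,"grip":-1},{"dx":0,"dy":0,"dz":-0.24,"rx":0,"ry":0,"rz":0,"grip":-1}]'
python3 -m creep '[{"dx":0,"dy":0,"dz":0,"rx":0,"ry":0,"rz":0,"grip":0},{"dx":0,"dy":0,"dz":0,"rx":0,"ry":0,"rz":0,"grip":1},{"dx":0,"dy":0,"dz":0,"rx":0,"ry":0,"rz":0,"grip":1},{"dx":0,"dy":0,"dz":0,"rx":0,"ry":0,"rz":0,"grip":1},{"dx":0,"dy":0,"dz":0,"rx":0,"ry":0,"rz":0,"grip":1}]'
```

```text
clock: 10.5
eef_pos: [529.4, -205.0, 33.8]
tool_rot: [-3.139, -0.001, 1.236]
force: [-0.2, -0.5, -0.6]
width: 85.4
gripper_force: 0.0
clock: 11.12
eef_pos: [530.6, -206.6, 36.0]
tool_rot: [3.14, -0.0, 1.235]
force: [-0.1, -0.7, 6.1]
width: 34.7
gripper_force: 59.4
```

```bash

python3 -m creep '[{"dx":0,"dy":0,"dz":0,"rx":0,"ry":0,"rz":0.014,"grip":1},{"dx":0,"dy":0,"dz":0,"rx":0,"ry":0,"rz":0.028,"grip":1},{"dx":0,"dy":0,"dz":0,"rx":0,"ry":0,"rz":0.042,"grip":1},{"dx":0,"dy":0,"dz":0,"rx":0,"ry":0,"rz":0.056,"grip":1},{"dx":0,"dy":0,"dz":0,"rx":0,"ry":0,"rz":0.07,"grip":1}]'
python3 -c "
from h import *
s=ctrl.read_state();print(s['torque'],s['force'],s['qpos'][6],s['tau'][6])"; python3 w.py w7
```

```text
clock: 11.75
eef_pos: [530.7, -207.0, 35.9]
tool_rot: [3.14, 0.001, 1.677]
force: [-0.1, -0.9, 5.0]
width: 34.2
gripper_force: 59.4
[-0.03917688  0.12132493 -0.06059236] [-0.05111617 -0.93719542  4.97258298] 0.7188768509464257 -0.43090498074889183
11.8 [ 530.7 -207.    36. ] 0.72 [ 523. -136.  178.] [ 0.03 -0.27 -0.96]
```

The z moment is only 0.06 N m after 25 degrees counter-clockwise with no stop, so this is the loosening way. I'll continue to about 75 degrees.

```bash

python3 -m creep '[{"dx":0,"dy":0,"dz":0,"rx":0,"ry":0,"rz":0.028,"grip":1},{"dx":0,"dy":0,"dz":0,"rx":0,"ry":0,"rz":0.056,"grip":1},{"dx":0,"dy":0,"dz":0,"rx":0,"ry":0,"rz":0.084,"grip":1},{"dx":0,"dy":0,"dz":0,"rx":0,"ry":0,"rz":0.112,"grip":1},{"dx":0,"dy":0,"dz":0,"rx":0,"ry":0,"rz":0.14,"grip":1}]'
python3 -c "
from h import *
s=ctrl.read_state();print(s['torque'],s['force'],s['qpos'][6],s['tau'][6])"; python3 w.py w8
python3 - <<'E'
from h import *
cv2.imwrite("pics/e.png",np.hstack([np.load(n+".npz")["im"][180:384,130:390] for n in("w7","w8")]))
E
```

```text
clock: 12.42
eef_pos: [529.5, -206.9, 35.9]
tool_rot: [-3.141, -0.0, 2.558]
force: [-2.0, 0.5, 7.2]
width: 34.8
gripper_force: 59.7
[ 0.12301208  0.49067374 -0.13998844] [-2.00136841  0.51843845  7.19819623] 1.2824539491023617 -0.8520885184407234
12.475 [ 529.6 -207.    35.9] 1.29 [ 471. -167.  178.] [ 0.23 -0.15 -0.96]
```

View pics/e.png

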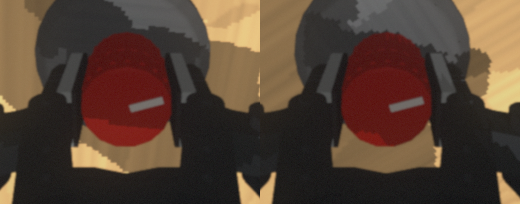

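In both crops the white line keeps its angle relative to the fingers, so the cap turned with them, 75.8 degrees in all. Next is a gentle test lift.

```bash

python3 -m creep '[{"dx":0,"dy":0,"dz":0.003,"rx":0,"ry":0,"rz":0,"grip":1},{"dx":0,"dy":0,"dz":0.006,"rx":0,"ry":0,"rz":0,"grip":1},{"dx":0,"dy":0,"dz":0.009,"rx":0,"ry":0,"rz":0,"grip":1},{"dx":0,"dy":0,"dz":0.012,"rx":0,"ry":0,"rz":0,"grip":1},{"dx":0,"dy":0,"dz":0.014,"rx":0,"ry":0,"rz":0,"grip":1}]'
```

```text
clock: 13.1
eef_pos: [529.4, -206.5, 40.3]
tool_rot: [-3.141, -0.001, 2.554]
force: [-2.0, -0.7, -1.6]
width: 34.2
gripper_force: 59.8
```

```bash

python3 -m creep '[{"dx":0,"dy":0,"dz":0.03,"rx":0,"ry":0,"rz":0,"grip":1},{"dx":0,"dy":0,"dz":0.07,"rx":0,"ry":0,"rz":0,"grip":1},{"dx":0,"dy":0,"dz":0.14,"rx":0,"ry":0,"rz":0,"grip":1},{"dx":0,"dy":0,"dz":0.22,"rx":0,"ry":0,"rz":0,"grip":1},{"dx":0,"dy":0,"dz":0.3,"rx":0,"ry":0,"rz":0,"grip":1}]'
python3 -m creep '[{"dx":0,"dy":0,"dz":0,"rx":0,"ry":0,"rz":0,"grip":1},{"dx":0,"dy":0,"dz":0,"rx":0,"ry":0,"rz":0,"grip":1},{"dx":0,"dy":0,"dz":0,"rx":0,"ry":0,"rz":0,"grip":1},{"dx":0,"dy":0,"dz":0,"rx":0,"ry":0,"rz":0,"grip":1},{"dx":0,"dy":0,"dz":0,"rx":0,"ry":0,"rz":0,"grip":1}]'
python3 w.py w9
python3 - <<'E'
from h import *
im,K,T=grab("scene"); p=proj((540,-110,80),K,T).astype(int)
c=im[p[1]-75:p[1]+75,p[0]-100:p[0]+100]
cv2.imwrite("pics/f.png",np.hstack([cv2.resize(c,(400,300)),cv2.resize(np.load("w9.npz")["im"],(400,300))]))
E
```

```text
clock: 13.72
eef_pos: [531.0, -206.2, 163.2]
tool_rot: [3.14, 0.003, 2.555]
force: [0.7, -0.7, -1.1]
width: 34.4
gripper_force: 59.9
clock: 14.35
eef_pos: [529.7, -206.3, 159.9]
tool_rot: [-3.141, -0.001, 2.554]
force: [-0.3, 0.1, 0.1]
width: 34.7
gripper_force: 59.9
14.4 [ 529.8 -206.4  160.1] 1.29 [ 471. -167.  302.] [ 0.23 -0.15 -0.96]
```

View pics/f.png

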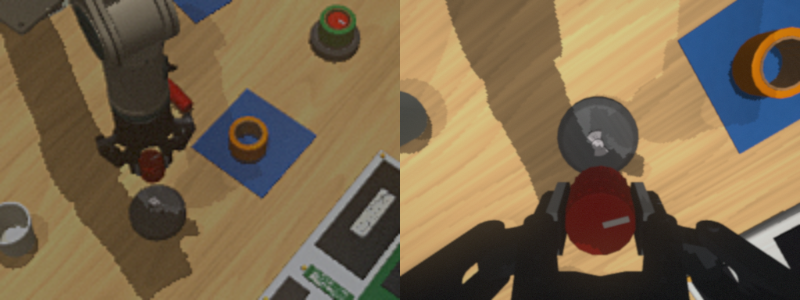

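The cap is held clear of the bare stub with its rim at about 149 mm, and the roll stands upright on the mat. Handing in.

```bash
python3 -c "
from cell import ctrl
print(ctrl.finish_job())"
```

```text
the job is handed in; nothing more can be done
None
```

The job is handed in at about 14 s: the amber roll stands flat on the right-hand blue mat, and the red cap, which unscrewed counter-clockwise (right-hand thread), is held in the gripper with its rim about 149 mm above the bench; the judge's verdict was not shown.

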